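# Shut a specimen carrier and secure its hasp with a snap hook

### The job

The two specimen cups are packed: press the carrier's lid fully shut so that the steel hasp bow stands up through the slot in the lid's lip. Then secure it for transport: take the snap hook from the worktop and press its sprung gate against one upright leg of the bow until the leg passes inside and the gate springs fully shut behind it, and leave the hook hanging or lying there, let go. Do not disturb the timer, the vial or the pen.

Things in the scene. Friction and masses are not known exactly. Their poses are not given: they have to be found in the camera images.
- carrier: Fixed aluminium specimen box 170 deep (x) x 240 wide (y), rim at 100 mm, top of the shut lid at z = 110 mm (a thin panel at x -40 to +75 is 2 mm higher). Origin: centre of the underside; x points to the hinge side, away from the robot; z up. At its front stands a rigid inverted-U hasp bow of 8 mm steel bar. Thin side handles out to y = +-140 mm, below 75 mm.
- lid (a joint): Lid's opening angle, rad: 0 fully shut, starts at 0.5 to 0.9. Hinge axis along carrier y at x = 89, z = 103 mm; the lid reaches 217 mm from it and is 246 mm wide. A friction hinge (0.4 N m) holds it at any angle, so it must be pressed all the way down; some 5 N straight down on its middle will do.
- lid_press (a point): Middle of the lid's upper face, 109 mm from the hinge axis: a place to press. Moves with the lid; when shut it is at carrier x = -20, y = 0, z = 112 mm.
- bow_right_leg (a point): On the axis of the bow's right upright leg: carrier x = -101, y = -32, z = 127 mm, half way up the 34 mm clear window between the shut lid and the bow's top bar (bar axis at z = 148 mm, along y). The shut lid's lip has a slot round the bow, x -114 to -94, y -40 to +40 mm; front edge of the lip x = -128 mm.
- bow_left_leg (a point): The same on the bow's left upright leg: carrier x = -101, y = +32, z = 127 mm.
- snap_hook: Loose pale steel snap hook lying flat, 180 long, 60 wide, 13 mm thick, 0.12 kg. Origin on the underside below the middle of its straight shank (x -25 to +23 mm, 16 mm wide: grip here, across y). x points to the nose end, z up. Behind the shank a closed ring to x = -60. In front the loop: 12 mm bar, spine axis at y = +26, round crook to x = 119 mm; inside it is free for x 48 to 106, y -18 to +20 mm.
- gate (a joint): Angle of the sprung gate, rad: 0 shut against the nose; swings only inward (to the hook's +y), 1.2 at most. Spring 0.04 N m shut, 0.08 at 1 rad: a bar pressed on it at hook x 68 to 76 mm needs 1 to 3 N. It snaps shut behind an 8 mm bar whose centre is over 47 mm from the pivot, e.g. at hook x = 88, y = 5 mm, in the crook behind the nose.
- hook_mouth (a point): Middle of the gate, on its axis, at hook x = 70, y = -22, z = 6.5 mm. The gate is a straight darker steel bar 8.4 mm thick on the loop's -y side, pivot at hook x = 44, y = -22 mm, free end at x = 87 mm against the 12 mm thick rounded nose (x 88 mm on). From outside, a bar must come in between pivot and nose, toward +y.
- bench_timer: Bystander: white square bench timer 66 x 66 x 19 mm, origin at the centre of its underside.
- brown_vial: Bystander: small brown vial with a white cap, 22 x 24 x 47 mm, origin at the centre of its underside.
- pen: Bystander: white and black marker pen 13 x 118 x 13 mm lying down, origin at the centre of its underside.

How it is judged:
By the outcome, as a careful person would: the job done as asked, in the order asked, and still so for the second after the job is handed in, with the robot touching nothing.
It also fails if it takes over 58 s, if anything falls off the work surface, if the arm or the gripper's body presses on something with over 40 N, if the wrist force passes 120 N, or if a joint passes its speed limit or range.

### The arm

A 7-joint arm with a two-finger parallel gripper is mounted at the origin on a cart in front of the work surface, level with it; the furniture and walls round the work are solid. World frame = base frame: x ahead of the robot, y to its left, z up, the work surface at z = 0. Lengths are in m, angles in rad, forces in N, time in s.
With the tool pointing down it reaches from about 0.4 to 0.925 m from the base axis. Payload 5.6 kg.
Tool frame: the origin (TCP) lies at the very end of the fingers, on their centre line; the grasp point (between the pads) lies 19 mm behind it; x points along the fingers, y is the direction in which the jaws open and shut, and the axes are right-handed (so a half turn about x gives the same grasp; the last joint's range is limited). The gripper opens to 85 mm and grips with 20 to 120 N. Pads are 22 mm wide; open, the fingers measure 114 mm over their backs; the gripper's body (76 mm by 85 mm) begins 54 mm behind the grasp point. The pads swing forward as they close: fully open they stand 13 mm farther back than shut.
Start: joints at [1.127, 0.468, -0.012, 1.603, 0.006, 1.071, -0.056], TCP at [0.254, -0.599, 0.231] pointing down, gripper open.
Joint ranges: [-2.53, 2.53], [-0.31, 2.02], [-1.57, 1.55], [0.28, 2.44], [-1.29, 4.43], [0.15, 1.84], [-2.92, 2.92]. Speed limits (rad/s): [2.57, 2.57, 3.14, 3.14, 3.14, 3.14, 3.14].

### API

Orientations are given as [roll, pitch, yaw] about the fixed x, y, z axes, in that order (R = Rz(yaw) Ry(pitch) Rx(roll)).
In Python, from plant import readout, cams, order gives the robot as it stands. The module is installed in compiled form; this text tells all that it offers.
- The arm moves only by the tool step_arm, never from a script. Its argument "motion" is a list of rows, each a list of 4 numbers: the shift along the world's x, y, z normalised to -1 to 1, where 1 is 600 mm, then the turn about the world's z normalised to -1 to 1, where 1 is 45 degrees. In form: [[tx, ty, tz, twist], ...]. A call has 1 to 5 rows; each row is the pose to reach, as a shift and turn from the pose measured when the call began; what a row does not reach only later rows make up. A row lasts 1/8 s, in which the tool goes at most 62.5 mm and 10.7 degrees, less where a joint would pass 70% of its speed; a pose out of reach is approached as far as the arm can. A call with a number of a shift or a turn outside -1 to 1 is refused whole. A call with a gripper value outside its range is refused whole. "claw" is the opening, from -1 (shut) to 1 (fully open), so that 0 is half open, set as the call begins (left out, the last holds). The fingers move at their own pace and stop on an object; "squeeze" is the grip in N (left out, the last holds). Time passes only in rows, so rows that repeat a pose let the fingers close. It gives the time, the measured TCP pose, the force and the opening at its end, in the units of the state.
- readout.read_state(): the state, without advancing time (a new reading comes with each control period).
- cams.read_camera(name): name is "scene" or "top" or "wrist"; returns the picture (400x640x3 uint8, red, green, blue); there is no depth.
- cams.get_calibration(name): a dict with "intrinsics" (3x3 intrinsics, pixels), "origin" and "attitude" of the camera in the world; the wrist camera has in their place "T_tool_cam" (4x4, takes a point from camera to tool coordinates, whose origin is the TCP and whose axes are the tool frame's). Camera axes: x right, y down, z forward; pixel columns grow to the right and rows downward; lengths in m; the calibration is good to about 2 mm. A picture is of the moment at which its call begins: read the wrist's pose just before it. get_calibration takes no time and is no camera call.
- order.close_job(): hands the job in, once; it reports no verdict.
The state is a dict: "time": time; "qpos": joint angles; "joint_vel": joint speeds; "joint_efforts": joint torques, N m; "ee_pos": TCP position; "eef_rot": TCP orientation; "force": force on the tool from outside, world axes, zero at the start; "ft_torque": the same for the moment, N m; "opening": opening from 0.0 (shut) to 1.0 (fully open).
Only numpy, scipy, OpenCV 4.12 (cv2) and the standard library are available. Lean on these libraries where they do the work, as an engineer would, in place of code of your own. Each camera call takes 0.05 s, during which the arm holds its last target.

## Working session

There is one attempt and no reset: what is moved stays moved. The work goes in short steps, Python scripts to look and compute and a tool call to move; the robot and the scene stay as the last step left them, time stands still between calls to the robot, and variables do not carry over. Pictures are saved under pics/ and viewed, and the job is handed in when it is done.

Besides the shell and the picture viewer there is one more tool, called after ">>>" as name(argument=value, ...) on one line, values as JSON. step_arm: Moves the arm, as the interface text tells. Its arguments: {"type":"object","properties":{"motion":{"type":"array","items":{"type":"array","items":{"type":"number"}}},"claw":{"type":"number"},"squeeze":{"type":"number"}},"required":["motion"]}

```bash
mkdir -p pics
cat > h.py <<'E'
import numpy as np, cv2
from plant import readout, cams, order
from scipy.spatial.transform import Rotation as R
def snap(n,f):
    im=cams.read_camera(n); cv2.imwrite('pics/'+f,im[:,:,::-1]); return im
def tool():
    s=readout.read_state(); T=np.eye(4); T[:3,:3]=R.from_euler('xyz',s['eef_rot']).as_matrix(); T[:3,3]=s['ee_pos']; return T
def cam(n,T=None):
    c=cams.get_calibration(n); K=np.array(c['intrinsics'])
    if 'T_tool_cam' in c:
        M=(T if T is not None else tool())@np.array(c['T_tool_cam']); return K,M[:3,:3],M[:3,3]
    a=np.array(c['attitude']); 
    Rm=a if a.shape==(3,3) else R.from_euler('xyz',a).as_matrix()
    return K,Rm,np.array(c['origin'])
def ray(c,u,v):
    K,Rm,o=c; d=Rm@np.linalg.inv(K)@np.array([u,v,1.]); return o,d
def plane(c,u,v,z):
    o,d=ray(c,u,v); return o+d*(z-o[2])/d[2]
def proj(c,p):
    K,Rm,o=c; q=K@Rm.T@(np.array(p)-o); return q[:2]/q[2]
E
python3 - <<'E'
from h import *
for n in ['scene','top','wrist']:
    snap(n,n+'0.png'); print(n,cams.get_calibration(n))
print(readout.read_state())
E
```

```text
scene {'intrinsics': array([[372.02325742,   0.        , 315.68395332],
       [  0.        , 372.02325742, 196.73950305],
       [  0.        ,   0.        ,   1.        ]]), 'origin': array([-0.1171    ,  0.66362702,  0.52440695]), 'attitude': array([-2.0102688 , -0.00560925, -2.35137243])}
top {'intrinsics': array([[422.06484862,   0.        , 319.15143457],
       [  0.        , 422.06484862, 202.73778942],
       [  0.        ,   0.        ,   1.        ]]), 'origin': array([ 0.37043593, -0.00160252,  1.25033693]), 'attitude': array([-3.00095869, -0.01624534, -1.58808339])}
wrist {'intrinsics': array([[316.52751066,   0.        , 320.8237516 ],
       [  0.        , 316.52751066, 201.55995749],
       [  0.        ,   0.        ,   1.        ]]), 'T_tool_cam': array([[-6.40636940e-05, -2.89110548e-01,  9.57295715e-01,
        -1.42168534e-01],
       [ 9.99999730e-01, -7.19679517e-04, -1.50427147e-04,
         1.02383124e-04],
       [ 7.32436193e-04,  9.57295447e-01,  2.89110516e-01,
        -7.31693701e-02],
       [ 0.00000000e+00,  0.00000000e+00,  0.00000000e+00,
         1.00000000e+00]])}
{'time': 0.15, 'qpos': array([ 1.12698209,  0.46823511, -0.01160933,  1.60342192,  0.005984  ,
        1.07136525, -0.05630667]), 'joint_vel': array([ 0.00080191, -0.00116383,  0.00103413, -0.00261531,  0.00138798,
        0.00037652,  0.00066493]), 'joint_efforts': array([ 7.07471318e-04, -5.32795751e+01,  2.16002308e-02, -2.51553744e+01,
        1.14898718e-02,  5.58451240e-03,  2.52492231e-05]), 'ee_pos': array([ 0.25339301, -0.59811067,  0.23051398]), 'eef_rot': array([-1.50750933,  1.56940133,  2.034824  ]), 'force': array([ 0.56923995, -0.20834239,  0.16745856]), 'ft_torque': array([-0.01337169,  0.00627992, -0.01801415]), 'opening': 0.9988482760388268}
```

View pics/top0.png

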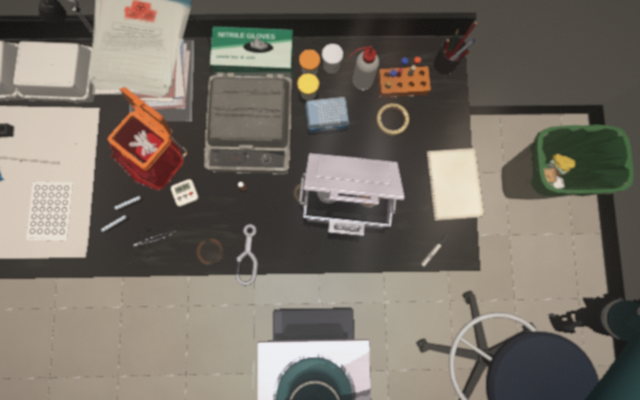

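View pics/scene0.png

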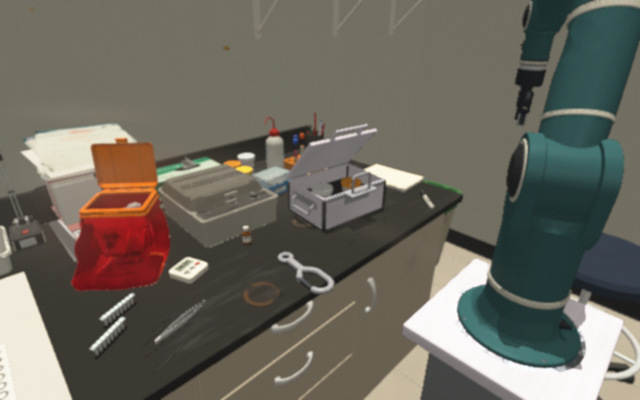

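View pics/wrist0.png

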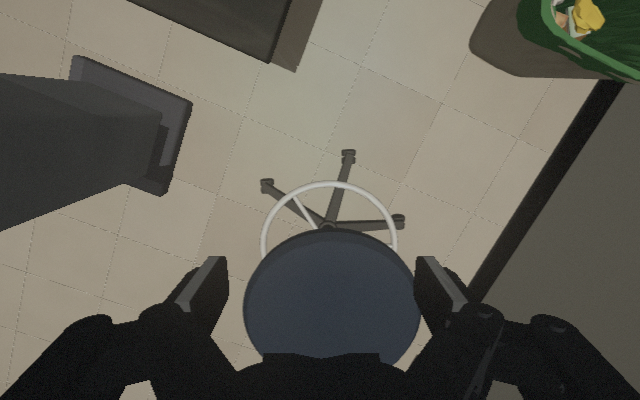

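The top view shows the carrier at about (350,195), with its bow at (347,227). The snap hook is at (248,255) with its ring away from the robot. The timer is at (184,193), the vial at (241,185) and the pen at (431,255). I'll enlarge the details next.

Run:
```python
import cv2,numpy as np
im=cv2.imread('pics/top0.png')
a=cv2.resize(im[215:295,210:290],None,fx=5,fy=5,interpolation=cv2.INTER_CUBIC)
b=cv2.resize(im[145:245,290:410],None,fx=4,fy=4,interpolation=cv2.INTER_CUBIC)
b=cv2.copyMakeBorder(b,0,0,0,0,cv2.BORDER_CONSTANT)
cv2.imwrite('pics/c1.png',a)
cv2.imwrite('pics/c2.png',b)
im=cv2.imread('pics/scene0.png')
cv2.imwrite('pics/c3.png',cv2.resize(im[120:300,240:400],None,fx=3.3,fy=3.3,interpolation=cv2.INTER_CUBIC))
from h import *
c=cam('top')
for n,u,v in [('ringend',250,225),('nose',247,285),('timer',184,193),('vial',241,185),('pen',431,255),('bowend?',347,227)]:
    print(n,plane(c,u,v,0.01).round(3))
for u,v,z in [(303,220,.1),(392,228,.1),(331,220,.148),(364,222,.148)]: print(u,v,plane(c,u,v,z).round(3))
```

```text
ringend [0.483 0.18  0.01 ]
nose [0.309 0.187 0.01 ]
timer [0.581 0.375 0.01 ]
vial [0.602 0.207 0.01 ]
pen [ 0.386 -0.35   0.01 ]
bowend? [ 0.472 -0.106  0.01 ]
303 220 [0.486 0.022 0.1  ]
392 228 [ 0.46  -0.221  0.1  ]
331 220 [ 0.48  -0.053  0.148]
364 222 [ 0.473 -0.139  0.148]
```

View pics/c1.png

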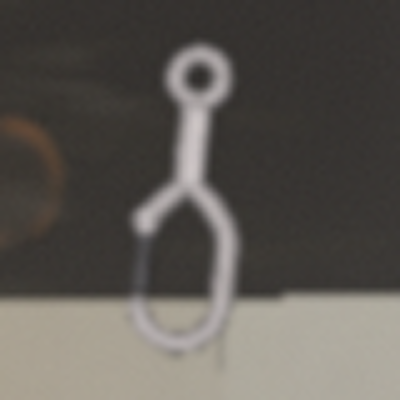

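View pics/c2.png

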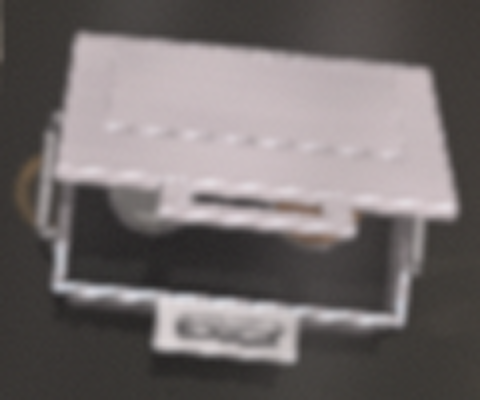

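View pics/c3.png

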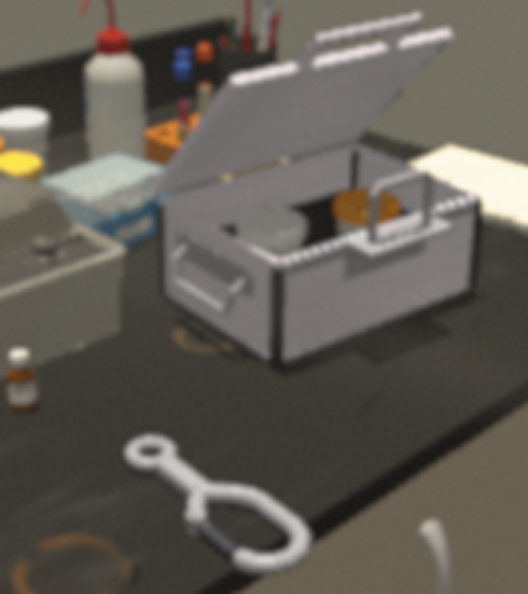

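The hook lies with its ring away from the robot, its nose overhanging the table edge and its gate on the +y side. The lid is about 0.7 rad open. Threading plan: turn the hook so its x lies along carrier +y, then push its gate in +x onto the right leg. The lid comes first.

Run:
```python
from h import *
T=tool(); print(T.round(3))
K,Rm,o=cam('wrist'); print('cam o',o.round(3),'fwd',Rm[:,2].round(3),'right',Rm[:,0].round(2))
c=cam('top')
a=plane(c,303.75,217.5,.1);b=plane(c,391,225.5,.1);print(a,b,np.linalg.norm(a-b))
e=(a-b)/np.linalg.norm(a-b); yaw=np.arctan2(-e[0],e[1]); O=(a+b)/2+.085*np.array([np.cos(yaw),np.sin(yaw),0]); print(yaw,O)
def w(x,y,z): 
    return np.array([O[0]+np.cos(yaw)*x-np.sin(yaw)*y,O[1]+np.sin(yaw)*x+np.cos(yaw)*y,z])
print('press',w(-.02,0,.112)); print('legR',w(-.101,-.032,.127))
for p in [(-.101,-.032,.148),(-.101,.032,.148),(-.085,-.12,.1),(.089,.12,.103)]: print(p,proj(c,w(*p)), proj(cam('scene'),w(*p)))
# lid angle: lid corner (near edge) by row
for th in [.5,.6,.7,.8,.9]:
    print(th,[proj(c,w(.089-.217*np.cos(th),y,.103+.217*np.sin(th))).round(1) for y in(.123,-.123)])
```

```text
[[-0.001  0.39  -0.921  0.253]
 [ 0.001 -0.921 -0.39  -0.598]
 [-1.    -0.001  0.     0.231]
 [ 0.     0.     0.     1.   ]]
cam o [ 0.321 -0.57   0.373] fwd [-0.267 -0.111 -0.957] right [ 0.39 -0.92 -0.  ]
[0.49278003 0.01976881 0.1       ] [ 0.46703527 -0.21886879  0.1       ] 0.24002228365197745
-0.10746661801541278 [ 0.56441728 -0.10866708  0.1       ]
press [ 0.54453266 -0.10652188  0.112     ]
legR [ 0.46056763 -0.12964922  0.127     ]
(-0.101, -0.032, 0.148) [360.56329059 226.91171282] [371.28927295 171.38078175]
(-0.101, 0.032, 0.148) [336.25211259 224.68343333] [354.70264852 176.67809105]
(-0.085, -0.12, 0.1) [390.99595271 225.4996289 ] [386.71172546 178.24166811]
(0.089, 0.12, 0.103) [309.67155593 155.56983366] [287.88381888 178.52704424]
0.5 [array([301.1, 219.4]), array([399.7, 228.4])]
0.6 [array([301.3, 214. ]), array([401.6, 223.2])]
0.7 [array([301.7, 207.8]), array([403.4, 217.2])]
0.8 [array([302.1, 200.8]), array([405.2, 210.3])]
0.9 [array([302.6, 193.1]), array([407. , 202.7])]
```

>>> step_arm(motion=[[0,0.05,0.1,0.2],[0.05,0.12,0.17,0.4],[0.11,0.2,0.17,0.6],[0.17,0.28,0.17,0.8],[0.23,0.36,0.17,1.0]], claw=-1)

```text
time: 0.78
ee_pos: [0.3923, -0.3803, 0.3327]
eef_rot: [-1.199, 1.57, 3.134]
force: [0.9, -0.5, 0.5]
opening: -0.002
```

>>> step_arm(motion=[[0.05,0.09,0.0,0.12],[0.1,0.18,0.0,0.24],[0.16,0.27,0.0,0.36],[0.2,0.36,0.0,0.36],[0.25,0.44,0.0,0.36]])

```text
time: 1.4
ee_pos: [0.5426, -0.1141, 0.3328]
eef_rot: [-1.006, 1.57, -2.673]
force: [0.7, 0.0, -0.8]
opening: 0.002
```

Run:
```python
from h import *
s=readout.read_state();print(s['time'],s['ee_pos'],tool()[:3,1],s['force'],s['qpos'])
snap('wrist','w1.png');snap('scene','s1.png')
```

```text
1.4 [ 0.54264469 -0.11409941  0.33278876] [ 9.95383551e-01 -9.59719680e-02 -9.84084780e-04] [ 0.71696702  0.03818559 -0.82751746] [ 0.5521368   0.26238228 -0.48991308  1.69153579  0.13092485  1.22114591
 -0.06477921]
```

View pics/w1.png

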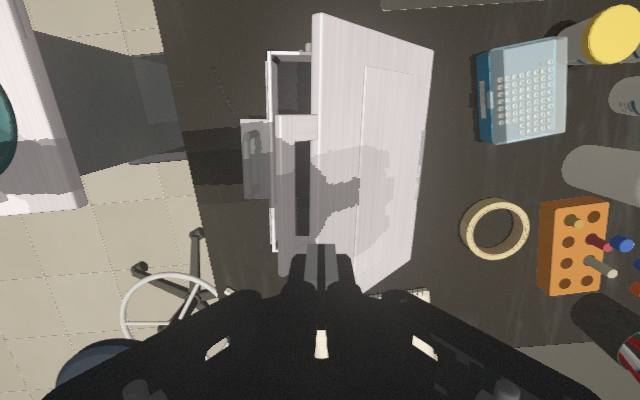

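View pics/s1.png

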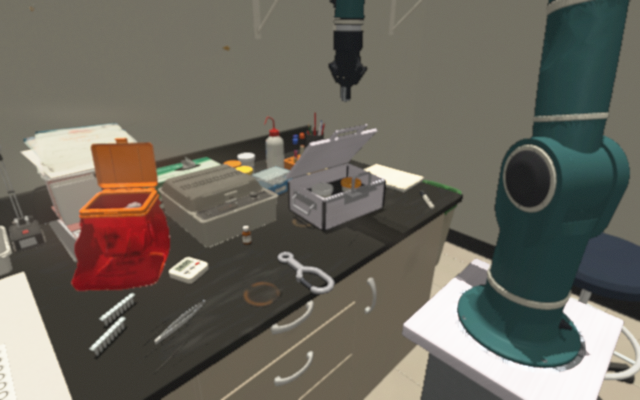

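The closed fingers are above the lid at (320,260) in the wrist view. I'll press straight down from here.

>>> step_arm(motion=[[-0.01,0.01,-0.06,0],[-0.01,0.01,-0.1,0],[-0.01,0.01,-0.13,0],[-0.01,0.01,-0.16,0],[-0.01,0.01,-0.19,0]])

```text
time: 2.12
ee_pos: [0.5226, -0.1014, 0.2197]
eef_rot: [-1.567, 1.531, 3.058]
force: [-74.4, 7.8, 67.4]
opening: -0.001
```

>>> step_arm(motion=[[0,0,-0.025,0],[0,0,-0.05,0],[0,0,-0.075,0],[0,0,-0.1,0],[0,0,-0.12,0]])

```text
time: 2.75
ee_pos: [0.5173, -0.101, 0.1448]
eef_rot: [-1.56, 1.522, 3.065]
force: [2.4, -0.9, 0.4]
opening: 0.001
```

Run:
```python
from h import *
s=readout.read_state();print(s['time'],s['ee_pos'],s['force'],s['qpos'])
snap('wrist','w2.png');snap('scene','s2.png')
im=cv2.imread('pics/s2.png');cv2.imwrite('pics/s2c.png',cv2.resize(im[50:250,240:440],None,fx=3,fy=3,interpolation=cv2.INTER_CUBIC))
```

```text
2.75 [ 0.51729249 -0.10101695  0.14479559] [ 2.36010806 -0.86852958  0.37209857] [ 0.49042985  0.44599855 -0.45105895  1.91734337  0.24567894  0.88298918
 -0.17578232]
```

View pics/w2.png

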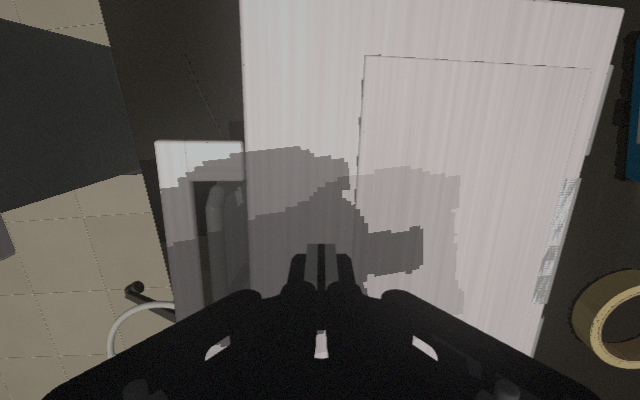

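View pics/s2c.png

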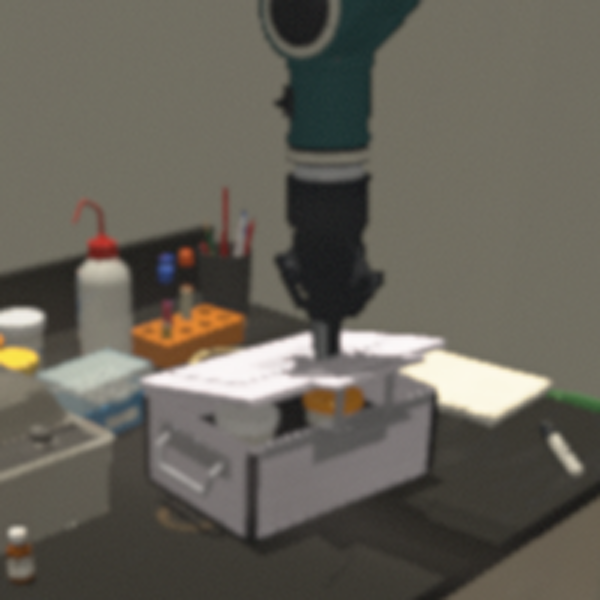

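The lid is nearly shut and the bow is showing in the slot. I'll go on more slowly.

>>> step_arm(motion=[[0.0,0,-0.01,0],[0.0,0,-0.02,0],[0.0,0,-0.03,0],[0.0,0,-0.04,0],[0.0,0,-0.046,0]])

```text
time: 3.48
ee_pos: [0.5218, -0.1017, 0.1185]
eef_rot: [-1.572, 1.529, 3.052]
force: [-1.3, -0.3, 1.6]
opening: 0.003
```

>>> step_arm(motion=[[0.0,0,-0.004,0],[0.0,0,-0.008,0],[0.0,0,-0.01,0]])

```text
time: 3.85
ee_pos: [0.5213, -0.1016, 0.1122]
eef_rot: [-1.572, 1.528, 3.053]
force: [-3.0, 0.4, 1.8]
opening: -0.001
```

>>> step_arm(motion=[[0.0,0,-0.003,0],[0.0,0,-0.006,0],[0,0,-0.008,0]])

```text
time: 4.22
ee_pos: [0.5214, -0.1016, 0.1098]
eef_rot: [-1.538, 1.527, 3.086]
force: [-10.9, 1.1, 29.1]
opening: -0.003
```

Run:
```python
from h import *
s=readout.read_state();print(s['time'],s['ee_pos'],s['force'],s['qpos'])
snap('wrist','w3.png');snap('scene','s3.png')
im=cv2.imread('pics/s3.png');cv2.imwrite('pics/s3c.png',cv2.resize(im[100:250,270:420],None,fx=4,fy=4,interpolation=cv2.INTER_CUBIC))
```

```text
4.225 [ 0.5214185  -0.10159522  0.10983515] [-10.86762754   1.0851402   29.12869594] [ 0.47028196  0.49954428 -0.43011981  1.93335419  0.28053219  0.81203772
 -0.20493442]
```

View pics/s3c.png

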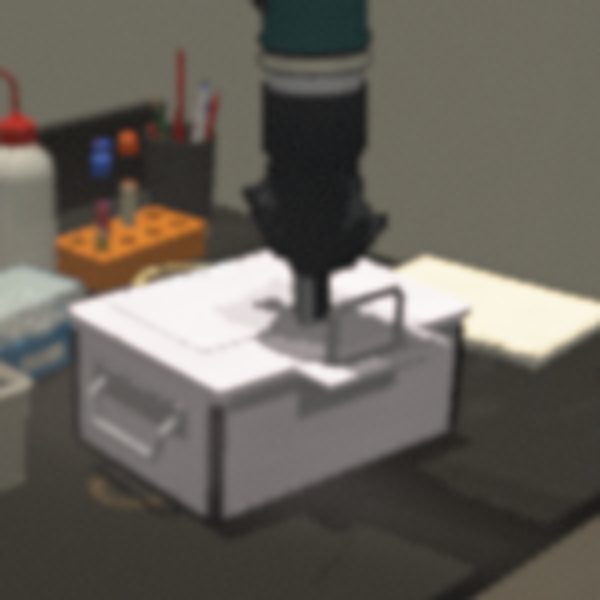

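View pics/w3.png

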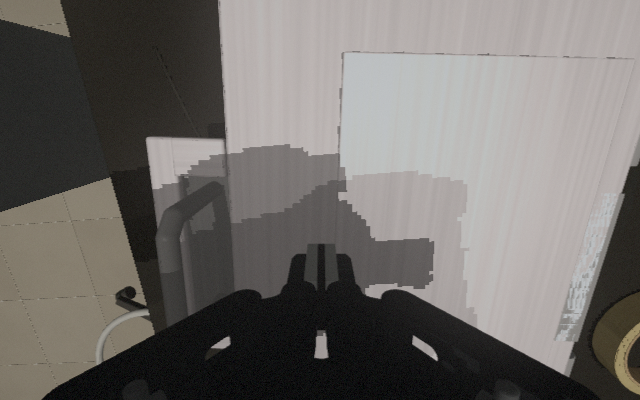

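The lid is down flush and the bow stands through its lip, with a 29 N press on the hard stop. Next I'll lift and look down on the bow.

>>> step_arm(motion=[[0,0,0.05,0],[0,0,0.12,0],[-0.03,0.0,0.22,0],[-0.07,0,0.25,0],[-0.1,0,0.25,0]], claw=1)

```text
time: 4.95
ee_pos: [0.4626, -0.1018, 0.2621]
eef_rot: [-1.494, 1.534, 3.131]
force: [-0.1, 0.3, 0.1]
opening: 0.996
```

>>> step_arm(motion=[[0,-0.05,0,0],[0,-0.1,0.0,0],[0.0,-0.1,0.0,0],[0,-0.1,0.0,0]])

```text
time: 5.45
ee_pos: [0.463, -0.1612, 0.2622]
eef_rot: [-1.503, 1.534, 3.123]
force: [1.0, -0.8, -1.0]
opening: 0.997
```

Run:
```python
from h import *
s=readout.read_state();print(s['time'],s['ee_pos'],s['force'],s['eef_rot'],s['qpos'])
np.save('T4.npy',tool());snap('wrist','w4.png');snap('top','t4.png')
im=cv2.imread('pics/t4.png');cv2.imwrite('pics/t4c.png',cv2.resize(im[145:245,200:410],None,fx=3.8,fy=3.8,interpolation=cv2.INTER_CUBIC))
```

```text
5.45 [ 0.46295362 -0.16115851  0.26215715] [ 0.9949923  -0.79755836 -0.95566302] [-1.50257922  1.53448148  3.12271595] [ 0.66778693  0.22222624 -0.4642163   1.90286209  0.12013637  1.07821866
  0.06568457]
```

View pics/w4.png

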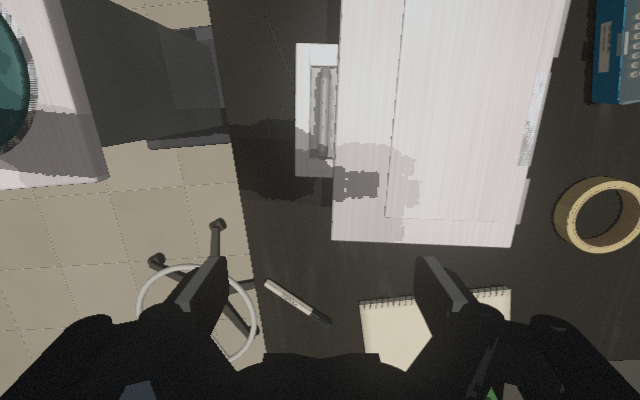

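View pics/t4c.png

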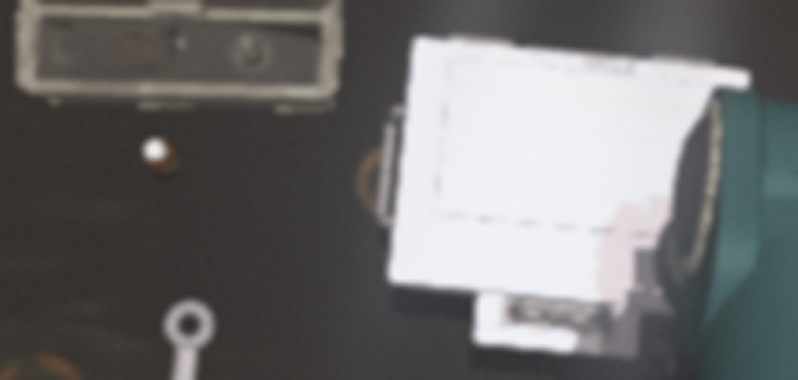

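Run:
```python
from h import *
T=np.load('T4.npy');print(T.round(3))
im=cv2.imread('pics/w4.png');cv2.imwrite('pics/w4c.png',cv2.resize(im[30:190,270:430],None,fx=4,fy=4,interpolation=cv2.INTER_CUBIC))
```

```text
[[-0.036  0.996 -0.087  0.463]
 [ 0.001 -0.087 -0.996 -0.161]
 [-0.999 -0.036  0.002  0.262]
 [ 0.     0.     0.     1.   ]]
```

View pics/w4c.png

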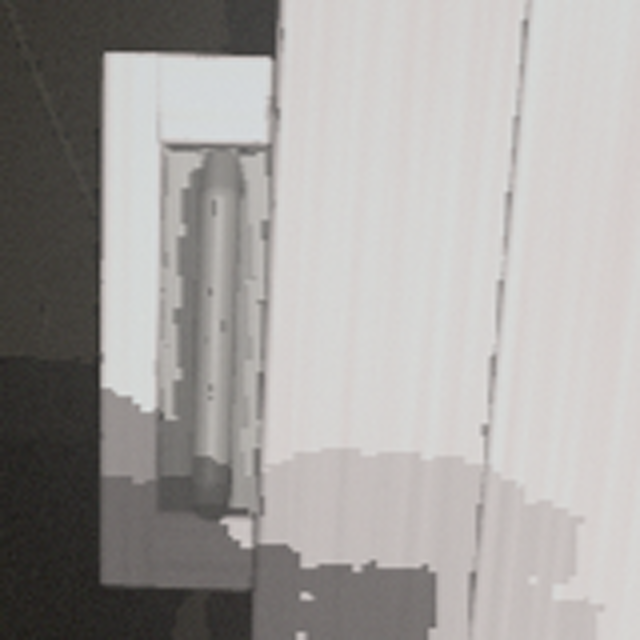

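Run:
```python
from h import *
T=np.load('T4.npy');c=cam('wrist',T)
f=lambda x,y:(270+x/4,30+y/4)
P=lambda x,y,z:plane(c,*f(x,y),z)
a=P(222,150,.148);b=P(212,518,.148)
print('bar ends',a,b,np.linalg.norm(a-b)); 
e=(a-b);print('yaw',np.arctan2(-e[0],e[1]),'mid',(a+b)/2)
L=P(162,145,.11);R_=P(158,510,.11);L2=P(272,145,.11)
print('slot',L,R_,np.linalg.norm(L-R_),L2)
e=L-R_;print('yaw',np.arctan2(-e[0],e[1]))
l=P(104,53,.11);r=P(101,583,.11);print('lip',l,r,np.linalg.norm(l-r),np.arctan2(-(l-r)[0],(l-r)[1]),(l+r)/2)
# vs estimate
yaw=-.1075;O=np.array([.5644,-.1087])
def w(x,y): return O+[np.cos(yaw)*x-np.sin(yaw)*y,np.sin(yaw)*x+np.cos(yaw)*y]
print('est bar mid',w(-.101,0),'slot mid L/R front',w(-.114,.04),w(-.114,-.04),'lip mid',w(-.128,0))
# hook in top0
t=cam('top')
im=cv2.imread('pics/top0.png')[215:295,210:290]
m=(im.min(axis=2)>110).astype(np.uint8); m[57:,:]=m[57:,:]
for nm,x,y in [('ring c',200,78),('shank',192,140),('gatepivot',145,222),('spine',232,245),('neck',188,180),('crookend',180,348)]:
    print(nm,plane(t,210+x/5,215+y/5,.0065).round(4))
```

```text
bar ends [ 0.47073784 -0.06082084  0.148     ] [ 0.46293249 -0.12965522  0.148     ] 0.0692755055580681
yaw -0.1129108152099409 mid [ 0.46683517 -0.09523803  0.148     ]
slot [ 0.45746816 -0.05459471  0.11      ] [ 0.44887575 -0.13291871  0.11      ] 0.07879389493110969 [ 0.48101089 -0.05676134  0.11      ]
yaw -0.10926640502047746
lip [ 0.4469889  -0.03557039  0.11      ] [ 0.43363307 -0.14912973  0.11      ] 0.11434203742411449 -0.11707324624556081 [ 0.44031099 -0.09235006  0.11      ]
est bar mid [ 0.46398303 -0.0978634 ] slot mid L/R front [ 0.45534979 -0.05669949] [ 0.44676635 -0.13623769] lip mid [ 0.43713889 -0.09496649]
ring c [0.4665 0.18   0.0065]
shank [0.4302 0.1845 0.0065]
gatepivot [0.383  0.2115 0.0065]
spine [0.3689 0.1609 0.0065]
neck [0.4069 0.1866 0.0065]
crookend [0.3105 0.1906 0.0065]
```

The bow measures mid (0.466,-0.096) with yaw -0.11, and the top view and wrist view agree to 3 mm. Next, to above the hook.

>>> step_arm(motion=[[-0.01,0.06,0,0.2],[-0.02,0.12,0.0,0.4],[-0.03,0.18,0.0,0.6],[-0.04,0.24,0,0.8],[-0.05,0.3,0.0,1.0]])

```text
time: 6.18
ee_pos: [0.4326, 0.0214, 0.2624]
eef_rot: [-1.482, 1.535, -2.346]
force: [-0.3, -0.1, -0.5]
opening: 1.0
```

>>> step_arm(motion=[[0,0.06,-0.03,0.25],[0,0.12,-0.06,0.5],[0,0.18,-0.09,0.7],[0,0.24,-0.12,0.9],[0,0.29,-0.14,1.0]])

```text
time: 6.8
ee_pos: [0.4318, 0.1975, 0.1778]
eef_rot: [-1.491, 1.535, -1.565]
force: [0.4, -0.2, 0.4]
opening: 1.002
```

Run:
```python
from h import *
s=readout.read_state();print(s['time'],s['ee_pos'],s['force'],s['eef_rot'],s['qpos'])
print(tool().round(3))
np.save('T5.npy',tool());snap('wrist','w5.png')
```

```text
6.8 [0.43177585 0.19754897 0.17777408] [ 0.37469472 -0.16181598  0.43488937] [-1.49148459  1.53539556 -1.56500851] [ 0.19669107  0.389924   -0.85283221  2.0182025   0.40495257  0.92177925
  0.62003152]
[[ 0.     0.073  0.997  0.432]
 [-0.035  0.997 -0.073  0.198]
 [-0.999 -0.035  0.003  0.178]
 [ 0.     0.     0.     1.   ]]
```

View pics/w5.png

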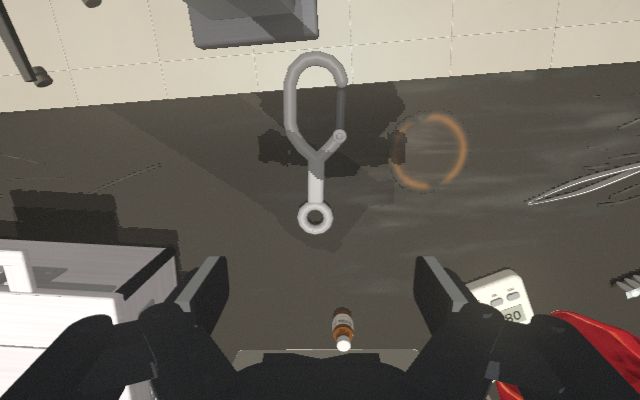

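The wrist view shows the hook clearly, with its ring at (316,217), pivot at (340,135) and crook top at (316,52). I'll fit its pose.

Run:
```python
from h import *
im=cv2.imread('pics/w5.png');x0,y0=260,35
cv2.imwrite('pics/w5c.png',cv2.resize(im[35:245,260:380],None,fx=2.8,fy=2.8,interpolation=cv2.INTER_CUBIC))
T=np.load('T5.npy');c=cam('wrist',T)
# shank edges in rows 172-200
g=cv2.GaussianBlur(im,(3,3),0).min(axis=2).astype(int)
pts=[]
for v in range(170,200,3):
    r=g[v,295:340]; i=np.where(r>115)[0]; 
    if len(i): 
        u1,u2=295+i[0]-.5,295+i[-1]+.5; A=plane(c,u1,v,.0065);B=plane(c,u2,v,.0065); pts.append((A+B)/2); print(v,u1,u2,((A+B)/2).round(4),round(np.linalg.norm(A-B),4))
for n,u,v in [('ringc',316,217.5),('ringend',316,235),('pivot',340,135.5),('crook',316,52)]: print(n,plane(c,u,v,.0065).round(4))
```

```text
170 308.5 310.5 [0.4186 0.1807 0.0065] 0.002
173 307.5 313.5 [0.4217 0.1814 0.0065] 0.0061
176 307.5 316.5 [0.4249 0.1827 0.0065] 0.0091
179 307.5 322.5 [0.4282 0.1855 0.0065] 0.0152
182 307.5 323.5 [0.4313 0.1857 0.0065] 0.0163
185 307.5 323.5 [0.4345 0.1855 0.0065] 0.0163
188 307.5 322.5 [0.4376 0.1847 0.0065] 0.0154
191 307.5 322.5 [0.4408 0.1845 0.0065] 0.0154
194 307.5 322.5 [0.4439 0.1842 0.0065] 0.0154
197 307.5 322.5 [0.4471 0.1839 0.0065] 0.0155
ringc [0.4696 0.1832 0.0065]
ringend [0.4894 0.1816 0.0065]
pivot [0.3867 0.2132 0.0065]
crook [0.311  0.1957 0.0065]
```

View pics/w5c.png

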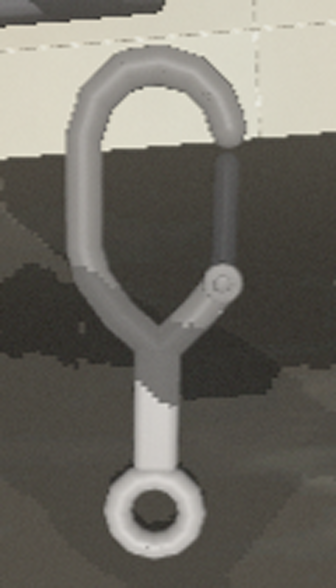

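>>> step_arm(motion=[[-0.003,-0.018,-0.06,-0.02],[-0.003,-0.018,-0.13,-0.02],[-0.003,-0.018,-0.19,-0.02],[-0.003,-0.018,-0.23,-0.02],[-0.003,-0.018,-0.25,-0.02]])

```text
time: 7.48
ee_pos: [0.4282, 0.191, 0.0261]
eef_rot: [-1.572, 1.539, -1.654]
force: [-0.8, -0.2, 0.3]
opening: 1.0
```

Run:
```python
from h import *
s=readout.read_state();print(s['time'],s['ee_pos'],s['force'],s['eef_rot'])
print(tool().round(3))
snap('wrist','w6.png')
```

```text
7.475 [0.42816256 0.19098617 0.0261014 ] [-0.80585802 -0.22381086  0.25171085] [-1.571595    1.53869398 -1.65388141]
[[-0.003  0.082  0.997  0.428]
 [-0.032  0.996 -0.082  0.191]
 [-0.999 -0.032 -0.     0.026]
 [ 0.     0.     0.     1.   ]]
```

View pics/w6.png

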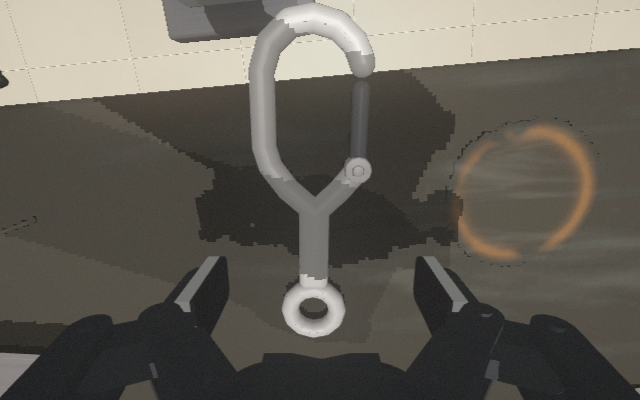

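>>> step_arm(motion=[[0.002,-0.007,-0.015,0],[0.002,-0.007,-0.028,0],[0.002,-0.007,-0.037,0],[0.002,-0.007,-0.037,0]])

```text
time: 8.02
ee_pos: [0.429, 0.1865, 0.0032]
eef_rot: [-1.601, 1.538, -1.683]
force: [-0.3, -0.2, 0.2]
opening: 1.001
```

>>> step_arm(motion=[[0,0,0,0],[0,0,0,0],[0,0,0,0],[0,0,0,0],[0,0,0,0]], claw=-1, squeeze=80)

```text
time: 8.65
ee_pos: [0.4292, 0.1867, 0.0035]
eef_rot: [-1.586, 1.538, -1.668]
force: [-0.2, -0.9, 5.7]
opening: 0.156
```

Run:
```python
from h import *
s=readout.read_state();print(s['time'],s['ee_pos'],s['force'],s['eef_rot'],s['opening'])
snap('wrist','w7.png')
```

```text
8.65 [0.42920228 0.18667556 0.00352556] [-0.19859239 -0.94774032  5.74453776] [-1.58566387  1.53834965 -1.66817544] 0.1563392141092787
```

View pics/w7.png

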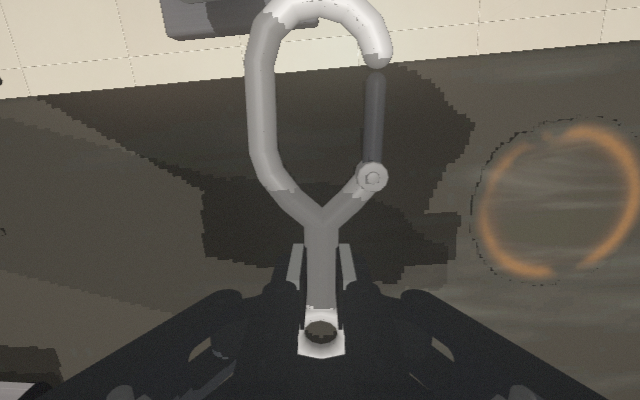

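The hook is gripped at 13 mm opening. Lifting straight up.

>>> step_arm(motion=[[0,0,0.03,0],[0,0,0.08,0],[0,0,0.15,0],[0,0,0.22,0],[0,0,0.28,0]])

```text
time: 9.32
ee_pos: [0.429, 0.1867, 0.1738]
eef_rot: [-1.557, 1.539, -1.639]
force: [0.1, -0.7, -1.5]
opening: 0.154
```

Run:
```python
from h import *
s=readout.read_state();print(s['time'],s['ee_pos'],s['force'],s['eef_rot'],s['opening'])
np.save('T8.npy',tool());print(tool().round(3));snap('wrist','w8.png');snap('scene','s8.png')
im=cv2.imread('pics/s8.png');cv2.imwrite('pics/s8c.png',cv2.resize(im[130:300,230:400],None,fx=3.5,fy=3.5,interpolation=cv2.INTER_CUBIC))
```

```text
9.325 [0.42900089 0.18673955 0.17375128] [ 0.08494232 -0.65922818 -1.48098577] [-1.55686038  1.53855799 -1.63877286] 0.15446837039717223
[[-0.002  0.082  0.997  0.429]
 [-0.032  0.996 -0.082  0.187]
 [-0.999 -0.032  0.     0.174]
 [ 0.     0.     0.     1.   ]]
```

View pics/w8.png

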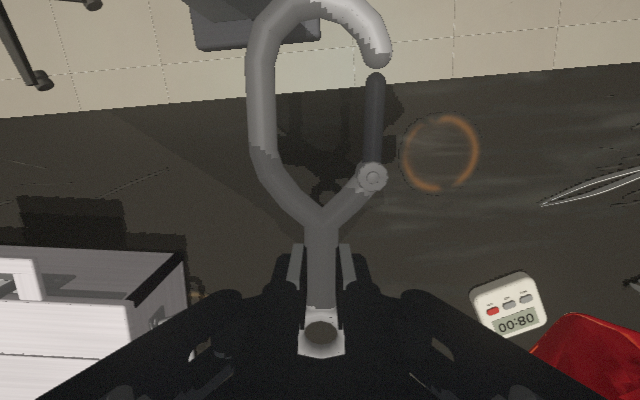

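View pics/s8c.png

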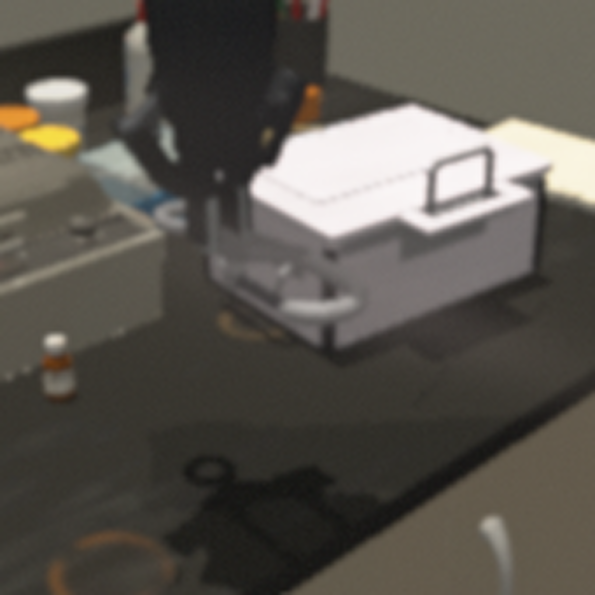

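The hook hangs rigidly and level, and its place in the wrist view has not changed. I'll carry it in front of the bow at z≈0.205 and turn it -91°.

>>> step_arm(motion=[[-0.01,-0.05,0.05,-0.2],[-0.02,-0.12,0.05,-0.4],[-0.03,-0.19,0.05,-0.6],[-0.04,-0.26,0.05,-0.8],[-0.04,-0.33,0.05,-1.0]])

```text
time: 10.05
ee_pos: [0.4057, -0.0115, 0.2051]
eef_rot: [-1.373, 1.539, -2.246]
force: [0.8, 0.5, -1.3]
opening: 0.155
```

>>> step_arm(motion=[[0,-0.07,0,-0.25],[0,-0.14,0,-0.5],[0,-0.2,0,-0.75],[0,-0.26,0,-1.0],[0,-0.31,0,-1.0]])

```text
time: 10.68
ee_pos: [0.405, -0.1988, 0.2047]
eef_rot: [-1.389, 1.538, -3.048]
force: [0.5, 1.3, -0.8]
opening: 0.158
```

Run:
```python
from h import *
s=readout.read_state();print(s['time'],s['ee_pos'],s['force'],s['eef_rot'],s['opening'],s['qpos'])
np.save('T9.npy',tool());print(tool().round(3));snap('wrist','w9.png')
```

```text
10.675 [ 0.4050357  -0.19877777  0.20466907] [ 0.49391235  1.29187579 -0.78583751] [-1.38915018  1.53790959 -3.04785182] 0.15755177837038825 [ 0.76958041  0.21842662 -0.44450267  2.05405425  0.13411377  0.92419298
  0.16231899]
[[-0.033  0.996 -0.088  0.405]
 [-0.003 -0.088 -0.996 -0.199]
 [-0.999 -0.032  0.006  0.205]
 [ 0.     0.     0.     1.   ]]
```

View pics/w9.png

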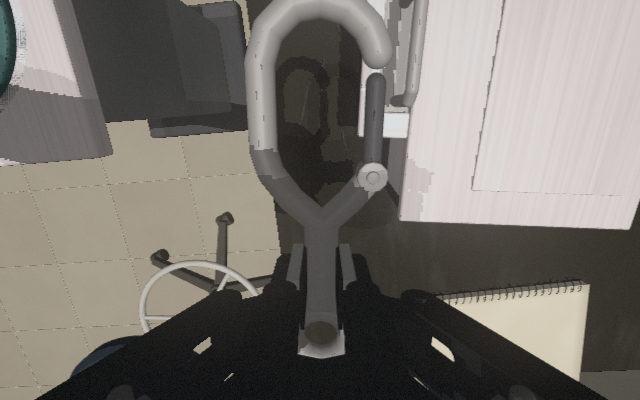

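Run:
```python
from h import *
T=np.load('T9.npy');c=cam('wrist',T)
z=T[2,3]+.003
pv=plane(c,372,177,z+.006);nz=plane(c,374.5,72,z)
o=T[:3,3]
print('pivot',pv,'gate end',nz,np.linalg.norm(pv-nz),'yaw',np.degrees(np.arctan2((nz-pv)[1],(nz-pv)[0])))
bar=plane(c,403,103,.148);print('bar R end',bar)
im=cv2.imread('pics/w9.png');cv2.imwrite('pics/w9c.png',cv2.resize(im[0:200,330:450],None,fx=3,fy=3,interpolation=cv2.INTER_CUBIC))
# hook origin from pivot, in world with yaw h
yj=np.arctan2(T[1,1],T[0,1]); yh=yj+np.pi/2
hx=np.array([np.cos(yh),np.sin(yh)]);hy=np.array([-hx[1],hx[0]])
O=pv[:2]-.044*hx+.022*hy;print('hook O (world)',O,'minus TCP in hook axes',(O-o[:2])@hx,(O-o[:2])@hy)
```

```text
pivot [ 0.43055722 -0.15644927  0.21366907] gate end [ 0.43403026 -0.11446474  0.20766907] 0.04255305499008048 yaw 85.27115687691277
bar R end [ 0.45802768 -0.12849549  0.148     ]
hook O (world) [ 0.40477529 -0.19834547] minus TCP in hook axes 0.0004077375348821741 0.00029739744706348126
```

View pics/w9c.png

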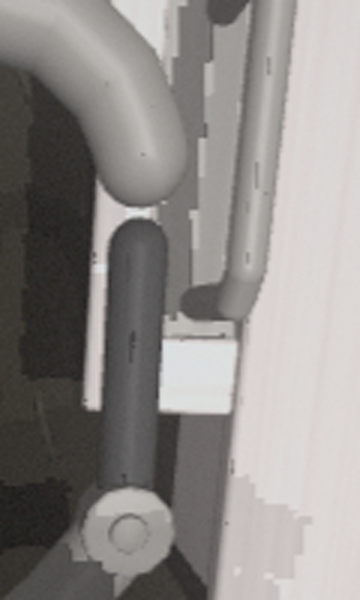

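Run:
```python
from h import *
T=np.load('T9.npy');c=cam('wrist',T)
print(proj(c,[.4625,-.128,.148]),proj(c,[.4625,-.128,.110]))
print(plane(c,410,93,.148),plane(c,410,103,.148),plane(c,396,100,.114))
```

```text
[410.61420237 101.42653946] [397.78220683 101.81880102]
[ 0.46217116 -0.12322597  0.148     ] [ 0.46213461 -0.12886119  0.148     ] [ 0.46050523 -0.12663648  0.114     ]
```

Leg axis is about (0.462,-0.127). I'll lower the hook to window height, with the gate facing the leg and about 15 mm of clearance.

>>> step_arm(motion=[[0.002,0.009,-0.03,-0.028],[0.002,0.009,-0.07,-0.028],[0.002,0.009,-0.11,-0.028],[0.002,0.009,-0.134,-0.028],[0.002,0.009,-0.134,-0.028]])

```text
time: 11.35
ee_pos: [0.4055, -0.197, 0.1235]
eef_rot: [-1.371, 1.536, -3.055]
force: [0.3, 0.6, -1.0]
opening: 0.155
```

Run:
```python
from h import *
s=readout.read_state();print(s['time'],s['ee_pos'],s['force'],s['opening'])
T=tool();np.save('T10.npy',T);print(T.round(3));snap('wrist','w10.png');snap('scene','s10.png')
im=cv2.imread('pics/s10.png');a=cv2.resize(im[130:230,290:420],None,fx=4.5,fy=4.5,interpolation=cv2.INTER_CUBIC);cv2.imwrite('pics/s10c.png',a)
```

```text
11.35 [ 0.40553606 -0.19704515  0.12348307] [ 0.27683105  0.57811202 -1.03231659] 0.1551635473438343
[[-0.034  0.993 -0.112  0.406]
 [-0.003 -0.113 -0.994 -0.197]
 [-0.999 -0.034  0.007  0.123]
 [ 0.     0.     0.     1.   ]]
```

View pics/w10.png

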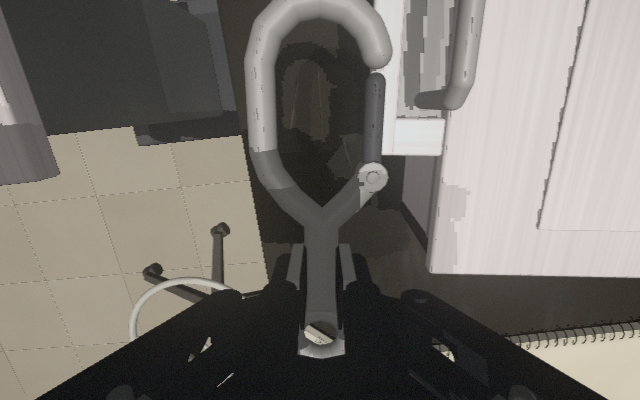

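View pics/s10c.png

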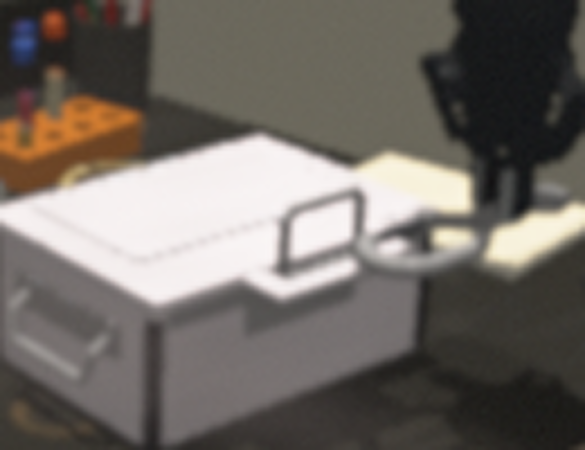

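The leg would meet the gate at about hook x = 76, so I'll shift the hook 3.5 mm along its nose direction. Then I'll push in.

>>> step_arm(motion=[[0.01,0.006,0,0],[0.02,0.004,0,0],[0.03,0.003,0,0],[0.04,0.001,0,0],[0.05,0.0,0,0]])

```text
time: 12.08
ee_pos: [0.4364, -0.1974, 0.1245]
eef_rot: [-1.335, 1.537, -3.019]
force: [-3.3, 1.0, -1.4]
opening: 0.155
```

Run:
```python
from h import *
s=readout.read_state();print(s['time'],s['ee_pos'],s['force'],s['opening'])
T=tool();hx=-T[:2,2];hy=-T[:2,1];L=np.array([.462,-.127]);d=L-T[:2,3];print('leg in hook',d@hx,d@hy)
snap('wrist','w11.png')
```

```text
12.075 [ 0.43636613 -0.19742743  0.12448653] [-3.28891717  0.97808675 -1.35502159] 0.15474106600004692
leg in hook 0.07286783101167246 -0.01749574984830076
```

View pics/w11.png

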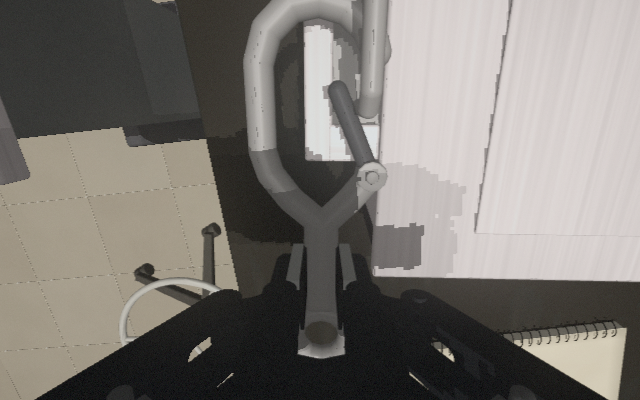

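The gate is swinging in at 3.3 N, with the leg at hook (73,-17). I'll push deeper, then draw the hook back so the leg goes into the crook.

>>> step_arm(motion=[[0.01,-0.001,0,0],[0.02,-0.002,0,0],[0.03,-0.003,0,0],[0.038,-0.004,0,0],[0.042,-0.005,0,0]])

```text
time: 12.75
ee_pos: [0.4631, -0.2009, 0.1247]
eef_rot: [-1.309, 1.539, -2.993]
force: [-1.6, -1.4, -1.3]
opening: 0.16
```

Run:
```python
from h import *
s=readout.read_state();print(s['time'],s['ee_pos'],s['force'],s['opening'])
T=tool();hx=-T[:2,2];hy=-T[:2,1];L=np.array([.462,-.127]);d=L-T[:2,3];print('leg in hook',d@hx,d@hy)
snap('wrist','w12.png')
```

```text
12.75 [ 0.46311809 -0.2008692   0.12469422] [-1.59036573 -1.44503775 -1.30314508] 0.15992672760656618
leg in hook 0.07326904742979969 0.009458291445845292
```

View pics/w12.png

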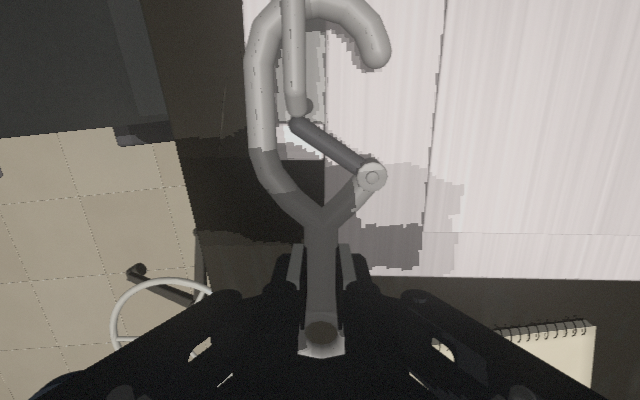

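Leg now at hook (73,+9), inside the loop. I'll draw the hook back 16 mm along its own axis.

>>> step_arm(motion=[[-0.001,-0.007,0,0],[-0.002,-0.014,0,0],[-0.002,-0.021,0,0],[-0.003,-0.026,0,0],[-0.003,-0.026,0,0]])

```text
time: 13.42
ee_pos: [0.4616, -0.2169, 0.1248]
eef_rot: [-1.299, 1.54, -2.984]
force: [-0.4, 0.8, -1.8]
opening: 0.156
```

Run:
```python
from h import *
s=readout.read_state();print(s['time'],s['ee_pos'],s['force'],s['opening'])
T=tool();hx=-T[:2,2];hy=-T[:2,1];L=np.array([.462,-.127]);d=L-T[:2,3];print('leg in hook',d@hx,d@hy)
snap('wrist','w13.png')
```

```text
13.425 [ 0.4616306  -0.21687481  0.12476908] [-0.38404908  0.78327446 -1.78675986] 0.1560676738826261
leg in hook 0.08933327135296228 0.00984817693696672
```

View pics/w13.png

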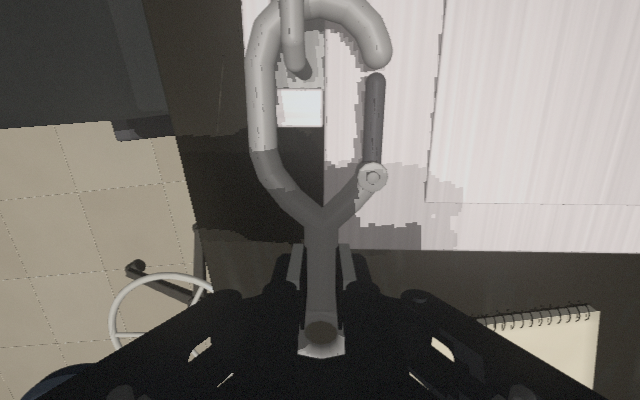

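The gate has sprung shut behind the leg, which is in the crook at (295,70). I'll move the hook slightly further over the lid and set it down.

>>> step_arm(motion=[[0.001,0.006,0,0],[0.002,0.013,-0.005,0],[0.002,0.013,-0.01,0],[0.002,0.013,-0.014,0],[0.002,0.013,-0.017,0]])

```text
time: 14.1
ee_pos: [0.4628, -0.2089, 0.1143]
eef_rot: [-1.307, 1.54, -2.992]
force: [0.2, -0.3, 0.2]
opening: 0.155
```

Run:
```python
from h import *
s=readout.read_state();print(s['time'],s['ee_pos'],s['force'],s['opening'])
snap('wrist','w14.png')
```

```text
14.1 [ 0.46278364 -0.20890582  0.1143127 ] [ 0.23184908 -0.28456113  0.16500666] 0.15548613675242373
```

View pics/w14.png

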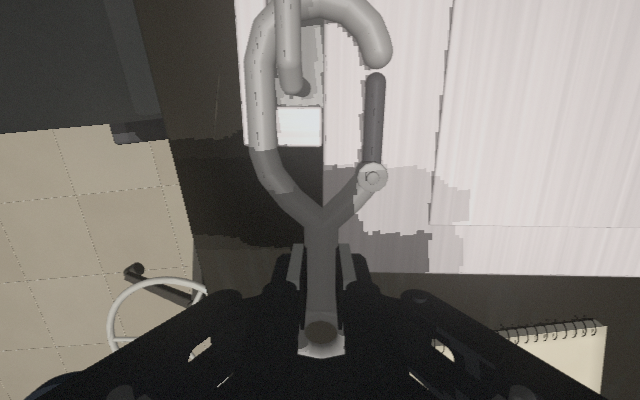

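>>> step_arm(motion=[[0.003,0.0,0,0],[0.005,0.0,0,0],[0.005,0.0,-0.002,0]])

```text
time: 14.52
ee_pos: [0.4661, -0.2091, 0.1134]
eef_rot: [-1.294, 1.54, -2.978]
force: [-2.8, 0.5, 10.5]
opening: 0.155
```

>>> step_arm(motion=[[0,0,0,0],[0,0,0,0],[0,0,0,0],[0,0,0,0]], claw=0.0)

```text
time: 15.02
ee_pos: [0.4661, -0.2091, 0.1134]
eef_rot: [-1.295, 1.54, -2.98]
force: [-0.3, 0.5, 0.3]
opening: 0.5
```

Run:
```python
from h import *
s=readout.read_state();print(s['time'],s['ee_pos'],s['force'],s['opening'])
snap('wrist','w15.png')
```

```text
15.025 [ 0.46611902 -0.20905823  0.11339131] [-0.3234901   0.48439871  0.25186158] 0.5000590429806547
```

View pics/w15.png

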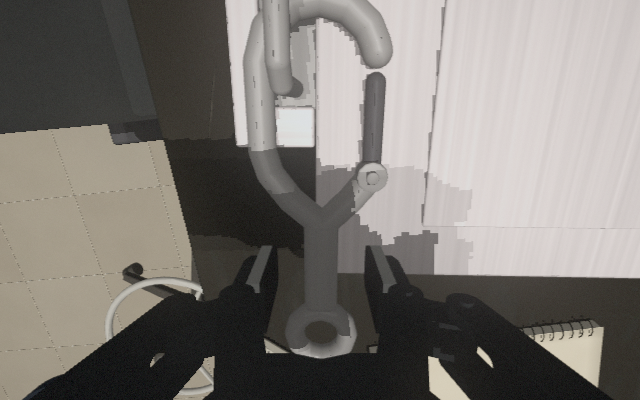

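Released, and the hook stays flat on the lid with its gate shut. Now I'll lift straight up and retreat.

>>> step_arm(motion=[[0,0,0.03,0],[0,0,0.08,0],[0,0,0.16,0],[0,0,0.24,0],[0,0,0.3,0]])

```text
time: 15.7
ee_pos: [0.4666, -0.209, 0.297]
eef_rot: [-1.221, 1.543, -2.905]
force: [1.0, 0.0, 0.3]
opening: 0.499
```

>>> step_arm(motion=[[0,-0.05,0,0],[0,-0.1,0,0],[0,-0.15,0,0],[0,-0.15,0,0]])

```text
time: 16.2
ee_pos: [0.4659, -0.3013, 0.2979]
eef_rot: [-1.182, 1.543, -2.87]
force: [-0.3, 0.7, -0.1]
opening: 0.498
```

Run:
```python
from h import *
s=readout.read_state();print(s['time'],s['ee_pos'],s['force'],s['opening'])
snap('wrist','w16.png');snap('scene','s16.png');snap('top','t16.png')
im=cv2.imread('pics/s16.png');a=cv2.resize(im[130:230,290:420],None,fx=4.5,fy=4.5,interpolation=cv2.INTER_CUBIC);cv2.imwrite('pics/s16c.png',a)
im=cv2.imread('pics/w16.png');a=cv2.resize(im[0:200,180:440],None,fx=3,fy=3,interpolation=cv2.INTER_CUBIC);cv2.imwrite('pics/w16c.png',a)
```

```text
16.2 [ 0.46593132 -0.30133114  0.29793863] [-0.30682059  0.71071995 -0.11957154] 0.49794214129289044
```

View pics/w16c.png

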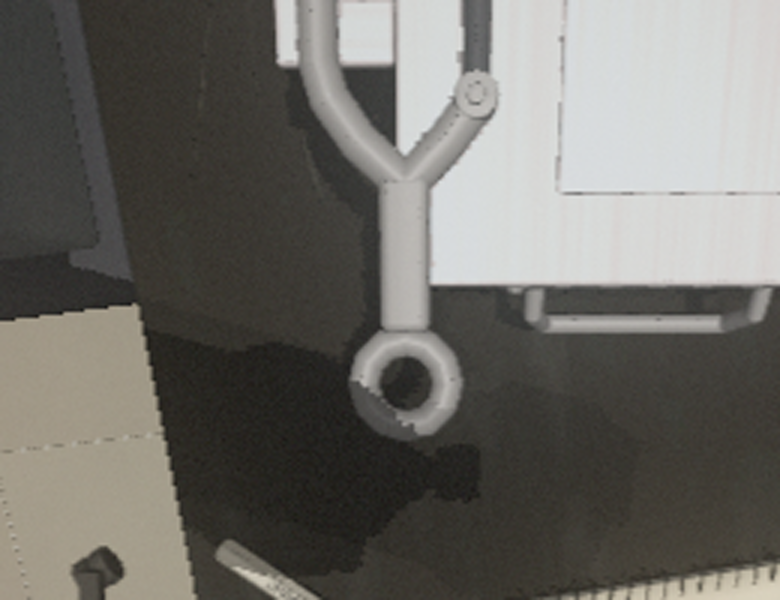

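View pics/s16c.png

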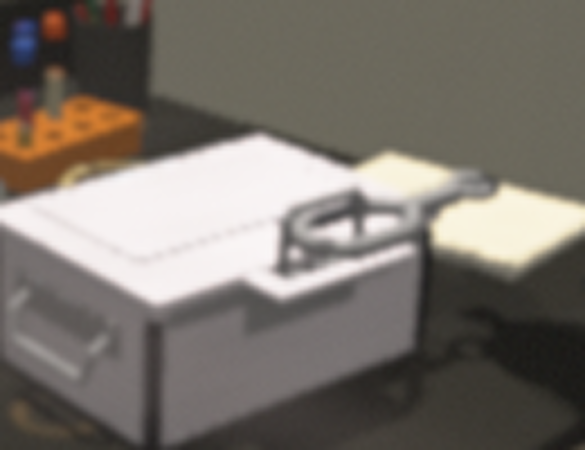

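View pics/t16.png

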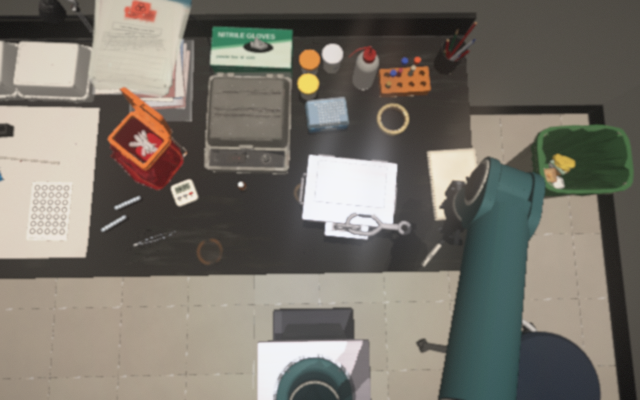

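Run:
```python
from h import *
c=cam('scene');t=cam('top');w=cam('wrist')
O=np.array([.4665,-.209]);yh=np.pi/2-.105;hx=np.array([np.cos(yh),np.sin(yh)]);hy=np.array([-hx[1],hx[0]])
for n,a,b in [('ring',-.041,0),('pivot',.044,-.022),('nose',.119,.002),('legR',None,None)]:
    p=np.array([.462,-.127]) if a is None else O+a*hx+b*hy
    for z in (.1165,.148):
        q=proj(c,[*p,z]);print(n,z,'scene crop',((q-[290,130])*4.5).round(),'top',proj(t,[*p,z]).round(1),'wristcrop',((proj(w,[*p,z])-[180,0])*3).round())
im=cv2.imread('pics/t16.png');cv2.imwrite('pics/t16c.png',cv2.resize(im[140:250,290:420],None,fx=5,fy=5,interpolation=cv2.INTER_CUBIC))
```

```text
ring 0.1165 scene crop [470. 184.] top [403.6 226.6] wristcrop [407. 395.]
ring 0.148 scene crop [475. 140.] top [406.2 225.6] wristcrop [403. 404.]
pivot 0.1165 scene crop [358. 204.] top [372.8 215.7] wristcrop [476. 111.]
pivot 0.148 scene crop [362. 158.] top [374.5 214.4] wristcrop [479.  88.]
nose 0.1165 scene crop [302. 243.] top [344.6 222. ] wristcrop [ 393. -182.]
nose 0.148 scene crop [305. 195.] top [345.5 220.9] wristcrop [ 386. -244.]
legR 0.1165 scene crop [358. 234.] top [358.2 227.4] wristcrop [358. -27.]
legR 0.148 scene crop [361. 187.] top [359.5 226.4] wristcrop [347. -67.]
```

View pics/t16c.png

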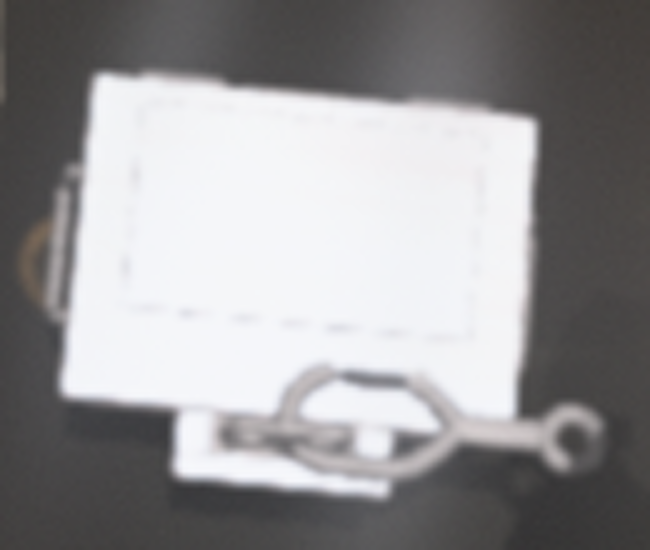

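The hook's observed position matches the prediction for lying flat on the lid around the right leg, and its gate is straight and shut. The timer, vial and pen are at their starting pixels, so I'm handing in.

Run:
```python
from plant import order
print(order.close_job())
```

```text
the job is handed in; nothing more can be done
None
```

The carrier is shut, and the snap hook is locked round the bow's right leg. It lies flat on the lid, released, and I handed the job in at about 16 s of the 58 s allowed.

- **Lid:** I pressed it down with closed fingers until it met a hard stop at about 29 N. The pictures show it flush, with the bow standing through the slot in the lip.
- **Hook:** I pushed the gate onto the right leg with about 3 N, then drew the hook back until the leg sat in the crook. The wrist view then showed the gate closed behind the leg.
- **Last checks:** After release and retreat, the top view showed the gate straight and shut with the leg inside the loop. The hook's ring was within about 1 pixel of where it should be if lying flat. The timer, vial and pen were at their starting pixels.

**Force and tilt:**
- **Force spike:** My first contact with the open lid was too fast. The wrist force read about 100 N at the end of that move, against the 120 N limit. I saw no higher reading, but I only read the force at the end of each move. It was the closed fingertips that pressed the lid.
- **Tool tilt:** That push also left the tool tilted about 2° for the rest of the job, with no visible effect on the result.

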